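Put the microscope lenses away in their dishes

ROBOT

A 7-joint arm with a two-finger parallel gripper is mounted at the origin on the work surface. World frame = base frame: x ahead of the robot, y to its left, z up, the work surface at z = 0. Lengths are in m, angles in degrees, forces in N, time in s.
With the tool pointing down it reaches from about 0.425 to 0.825 m from the base axis. Payload 3.6 kg.
Tool frame: the origin (TCP) lies on the mounting face of the last link; the fingertips stand tip_reach ahead of it and the grasp point (between the pads) lies 155 mm ahead of it (tip_reach is the distance from the TCP to the fingertips, in m); z points along the fingers, y is the line along which they close (so a half turn about z gives the same grasp; the last joint's range is limited). The gripper opens to 85 mm and grips with 20 to 120 N. Pads are 22 mm wide; open, the fingers measure 114 mm over their backs; the gripper's body (76 mm by 85 mm) begins 54 mm behind the grasp point. The pads swing forward as they close: fully open they stand 13 mm farther back than shut.
Start: joints at [71.018, 35.231, -0.722, 81.555, 0.464, 63.22, -2.315], TCP at [0.195, -0.62, 0.405] pointing down, gripper open.
Joint ranges: [-178.69, 178.69], [-17.37, 117.87], [-77.05, 75.6], [15.02, 138.74], [-78.02, 258.01], [0.78, 113.62], [-162.83, 162.83]. Speed limits (degrees/s): [159.86, 159.86, 180, 180, 180, 180, 180].

INTERFACE

Orientations are given as [roll, pitch, yaw] about the fixed x, y, z axes, in that order (R = Rz(yaw) Ry(pitch) Rx(roll)).
In Python, from workcell import * gives the robot as it stands.
- The arm moves only by the shell command python3 -m handwheel 'ROWS'. ROWS is JSON, a list of rows, each a list of 3 entries, a list of its own where there are three numbers: the finger opening in m, from 0 to 0.0854, then the shift along the tool's x, y, z in m, then the turn, a rotation vector about the tool's x, y, z in rad. A call has 1 to 5 rows; each row is the pose to reach, as a shift and turn from the pose commanded when the call began, along the tool's axes at that moment; what a row does not reach only later rows make up. A row lasts 1/12 s, in which the tool goes at most 41.7 mm and 7.16 degrees, less where a joint would pass 70% of its speed; a pose out of reach is approached as far as the arm can. A call with a gripper value outside its range is refused whole. The fingers move at their own pace and stop on an object; the grip force is fixed at half the most. Time passes only in rows, so rows that repeat a pose let the fingers close. It gives the time, the measured TCP pose, the force, the opening and the grip force at its end, in the units of the state.
- get_obs(): the state, without advancing time (a new reading comes with each control period).
- snapshot(name): name is "scene" or "side" or "wrist"; returns a dict with "color" (384x512x3 uint8, red, green, blue), "range_z" (384x512 float32, m along the optical axis (not along the pixel's ray), 0 where there is no reading), "camera_matrix" (3x3 intrinsics, pixels), "rvec" (rotation vector, rad) and "tvec" (3), from world to camera coordinates, as OpenCV has them. Camera axes: x right, y down, z forward; pixel columns grow to the right and rows downward; lengths in m; the calibration is good to about 2 mm. A picture is of the moment at which its call begins.
- sign_off(): hands the job in; it is judged then, once.
The state is a dict: "t": time; "joints": joint angles; "joint_vel": joint speeds; "joint_efforts": joint torques, N m; "tcp_pos": TCP position; "orientation": TCP orientation; "ft_force": force on the tool from outside, world axes, zero at the start; "moment": the same for the moment, N m; "width": finger opening in m; "grasp_force": force on a finger pad.
Only numpy, scipy, OpenCV 4.12 (cv2) and the standard library are available. Lean on these libraries where they do the work, as an engineer would, in place of code of your own. Each camera call takes 0.05 s, during which the arm holds its last target. There are 200 camera calls.

TASK

Put the four black microscope lenses away, one after another: stand each upright, glass up, flat on the floor of the dish of its own size, the smallest lens in the smallest dish and so on up to the largest. Set them down gently, do not drop them, and leave the solder spool and the flux jar standing where they are.

Things in the scene. Friction and masses are not known exactly. Their poses are not given: they have to be found in the camera images.
- lens_a: the smallest microscope lens: a loose, upright, straight black cylinder with a thin bright ring 10 mm below its top and a round glass on top; 26 mm in diameter, 62 mm tall. Origin: centre of its underside, z up along its axis
- lens_b: the second smallest microscope lens: a loose, upright, straight black cylinder with a thin bright ring 10 mm below its top and a round glass on top; 37 mm in diameter, 56 mm tall. Origin: centre of its underside, z up along its axis
- lens_c: the second largest microscope lens: a loose, upright, straight black cylinder with a thin bright ring 10 mm below its top and a round glass on top; 48 mm in diameter, 52 mm tall. Origin: centre of its underside, z up along its axis
- lens_d: the largest microscope lens: a loose, upright, straight black cylinder with a thin bright ring 10 mm below its top and a round glass on top; 60 mm in diameter, 50 mm tall. Origin: centre of its underside, z up along its axis
- dish_a: the smallest lens dish: shallow round bare-metal dish fixed to the bench, 54 mm outside and 46 mm inside diameter; floor 3 mm thick, rim 8 mm high (4 mm thick wall), so grip a lens more than about 10 mm above its underside. The dish for the 26 mm lens. Origin: centre of its underside, z up
- dish_b: the second smallest lens dish: shallow round bare-metal dish fixed to the bench, 65 mm outside and 57 mm inside diameter; floor 3 mm thick, rim 8 mm high (4 mm thick wall), so grip a lens more than about 10 mm above its underside. The dish for the 37 mm lens. Origin: centre of its underside, z up
- dish_c: the second largest lens dish: shallow round bare-metal dish fixed to the bench, 76 mm outside and 68 mm inside diameter; floor 3 mm thick, rim 8 mm high (4 mm thick wall), so grip a lens more than about 10 mm above its underside. The dish for the 48 mm lens. Origin: centre of its underside, z up
- dish_d: the largest lens dish: shallow round bare-metal dish fixed to the bench, 88 mm outside and 80 mm inside diameter; floor 3 mm thick, rim 8 mm high (4 mm thick wall), so grip a lens more than about 10 mm above its underside. The dish for the 60 mm lens. Origin: centre of its underside, z up
- spool: loose solder spool standing on its flange: white flanges 52 mm in diameter, copper-coloured winding, 40 mm tall; not a lens. Origin: centre of its underside, z up
- jar: loose flux jar of amber glass with a white cap, 42 mm in diameter, 46 mm tall; not a lens. Origin: centre of its underside, z up

How it is judged:
By the outcome, as a careful person would: the job done as asked, in the order asked, and still so for the second after the job is handed in, with the robot touching nothing.
It also fails if it takes over 120 s, if anything falls off the work surface, if the arm or the gripper's body presses on something with over 40 N, if the wrist force passes 120 N, or if a joint passes its speed limit or range.

## Working session

There is one attempt and no reset: what is moved stays moved. The work goes in short steps, Python scripts to look and compute and a shell command to move; the robot and the scene stay as the last step left them, time stands still between calls to the robot, and variables do not carry over. Pictures are saved under pics/ and viewed, at most 14 in all, crops included, and the job is handed in when it is done.

```bash
mkdir -p pics; ls
cat > h.py <<'E'
from workcell import *
import numpy as np, cv2
def save(n,f,crop=None,s=1.5):
    d=snapshot(n); c=d["color"][:,:,::-1]
    np.savez('pics/'+f+'.npz',**d)
    cv2.imwrite('pics/'+f+'.png',cv2.resize(c,None,fx=s,fy=s,interpolation=cv2.INTER_CUBIC)); return d
def world(d,u,v):
    z=d["range_z"][v,u]; K=d["camera_matrix"]; R=cv2.Rodrigues(np.array(d["rvec"],float))[0]
    p=np.stack([(u-K[0,2])/K[0,0]*z,(v-K[1,2])/K[1,1]*z,z],-1)
    return (p-np.ravel(d["tvec"]))@R
E
python3 - <<'E'
from h import *
o=get_obs(); print(o)
save("scene","s0");save("side","d0");save("wrist","w0")
E
```

```text
pics
{'t': 0.0, 'joints': array([71.01891509, 35.29032407, -0.72381527, 81.64142862,  0.46509934,
       63.22032625, -2.31351075]), 'joint_vel': array([ 0.04760514, -0.02853988, -0.07896177, -0.00914272,  0.02702903,
       -0.01163672,  0.00085663]), 'joint_efforts': array([ 5.59699231e-05, -4.69218135e+01,  2.58932440e-01, -1.71034259e+01,
        9.88579035e-03,  9.67120141e-03, -1.72651602e-05]), 'tcp_pos': array([ 0.19497955, -0.61973123,  0.40352474]), 'orientation': array([-1.79850833e+02,  2.53613298e-03,  1.74690354e+01]), 'ft_force': array([ 0.61652184, -0.08140693,  0.04796098]), 'moment': array([-0.00264927,  0.00071747,  0.04974933]), 'grasp_force': 0.0, 'width': 0.08522961361598522}
```

View pics/s0.png

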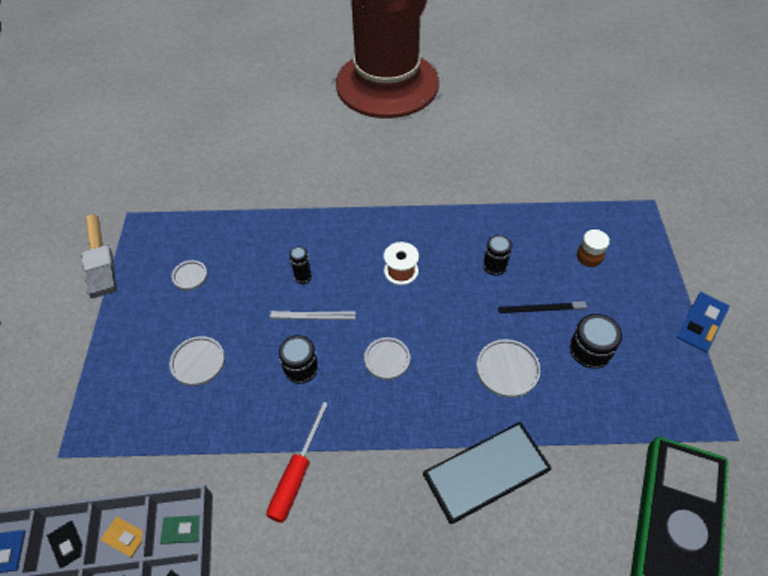

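View pics/d0.png

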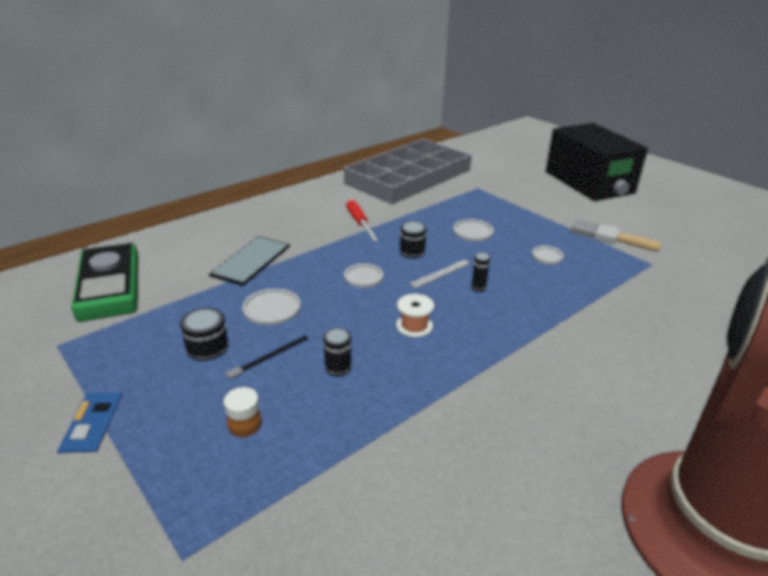

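The scene view (768x576) shows the lenses at a(300,255), b(498,245), c(298,350), d(598,332). The dishes are at a(189,274), b(387,357), c(197,360), d(508,367), the spool at (401,262) and the jar at (593,247). The side view agrees with this.

```bash
cat > m.py <<'E'
from h import *
L=dict(a=(300,265,.026,.062),b=(498,254,.037,.056),c=(298,358,.048,.052),d=(596,340,.060,.050),spool=(401,262,.052,.040),jar=(593,247,.042,.046))
D=dict(a=(189,274,.054),b=(387,357,.065),c=(197,360,.076),d=(508,367,.088))
d=dict(np.load('pics/s0.npz'))
V,U=np.mgrid[0:384,0:512]; P=world(d,U,V); ok=d["range_z"]>0
R=cv2.Rodrigues(d["rvec"])[0]; print("cam",-R.T@d["tvec"].ravel())
def win(u,v,r=34): return ok&(abs(U-u/1.5)<r)&(abs(V-v/1.5)<r)
def rep(n,m,):
    p=P[m]; (x,y),r=cv2.minEnclosingCircle(p[:,:2].astype(np.float32))
    print(n,len(p),"mean",p.mean(0).round(4),"circ",round(x,4),round(y,4),"dia",round(2*r,4))
for n,(u,v,di,h) in L.items():
    m=win(u,v); rep(n,m&(abs(P[...,2]-h)<.005))
hsv=cv2.cvtColor(d["color"],cv2.COLOR_RGB2HSV)
for n,(u,v,di) in D.items():
    m=win(u,v,di*360)&(hsv[...,1]<70)&(hsv[...,2]>90); rep("dish "+n,m)
    rep("rim "+n,win(u,v,di*360)&(abs(P[...,2]-.008)<.003))
print("bench z",np.median(P[win(387,310,8)][:,2]))
E
python3 m.py
```

```text
cam [ 1.03919516 -0.01014514  0.79525219]
a 97 mean [ 0.4656 -0.1371  0.0613] circ 0.4645 -0.1378 dia 0.0272
b 180 mean [0.4527 0.1581 0.056 ] circ 0.4507 0.158 dia 0.0388
c 402 mean [ 0.6216 -0.1315  0.0519] circ 0.6202 -0.1319 dia 0.0489
d 611 mean [0.6036 0.2756 0.0503] circ 0.6027 0.2765 dia 0.0614
spool 346 mean [0.4563 0.0127 0.0393] circ 0.4555 0.0122 dia 0.0553
jar 193 mean [0.4386 0.3067 0.0453] circ 0.437 0.3078 dia 0.0404
dish a 363 mean [ 0.456  -0.3136  0.0035] circ 0.4582 -0.3146 dia 0.0581
rim a 105 mean [ 0.4574 -0.3114  0.0069] circ 0.4573 -0.313 dia 0.0576
dish b 681 mean [ 0.6089 -0.0118  0.0038] circ 0.6095 -0.0123 dia 0.0663
rim b 192 mean [ 0.6102 -0.0109  0.0072] circ 0.6231 -0.0097 dia 0.0921
dish c 926 mean [ 0.6054 -0.2791  0.0033] circ 0.6047 -0.2801 dia 0.081
rim c 212 mean [ 0.606  -0.2779  0.0069] circ 0.6059 -0.2775 dia 0.0765
dish d 1281 mean [0.6288 0.1557 0.0038] circ 0.6282 0.1542 dia 0.0909
rim d 317 mean [0.6304 0.1556 0.007 ] circ 0.6159 0.1572 dia 0.1146
bench z 0.0002201926628112393
```

View pics/w0.png

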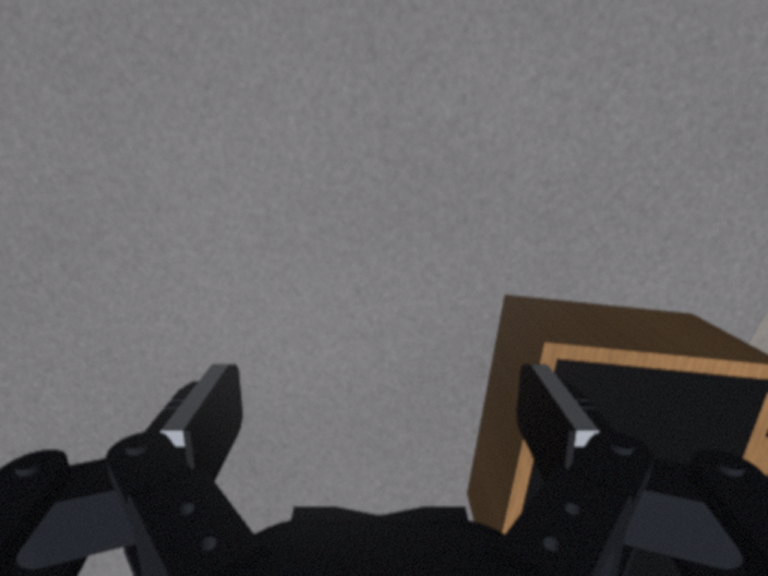

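The wrist view shows only bench, my fingers and a box, with no target in view. Lens and dish positions are good to about 2 mm. I'll head for lens a and turn the tool to yaw 0.

```bash
python3 -c "
import workcell as w; print([n for n in dir(w) if n[0]!='_'], getattr(w,'tip_reach',None))"
python3 -m handwheel '[[0.085,[0.03,-0.028,0],[0,0,0.08]],[0.085,[0.06,-0.056,0],[0,0,0.16]],[0.085,[0.09,-0.084,0],[0,0,0.24]],[0.085,[0.12,-0.112,0],[0,0,0.305]],[0.085,[0.12,-0.112,0],[0,0,0.305]]]'
```

```text
['PlanningError', 'get_obs', 'sign_off', 'snapshot', 'tip_reach'] 0.1734
t: 0.57
tcp_pos: [0.2825, -0.4692, 0.4043]
orientation: [-179.5, -0.2, 0.7]
ft_force: [0.5, 1.1, 0.5]
width: 0.0847
grasp_force: 0.0
```

```bash
python3 -m handwheel '[[0.085,[0.018,-0.033,0.01],[0,0,0]],[0.085,[0.036,-0.066,0.02],[0,0,0]],[0.085,[0.054,-0.099,0.03],[0,0,0]],[0.085,[0.072,-0.132,0.04],[0,0,0]],[0.085,[0.09,-0.165,0.05],[0,0,0]]]' | sed -n 2,3p
python3 -m handwheel '[[0.085,[0.018,-0.033,0.01],[0,0,0]],[0.085,[0.036,-0.066,0.02],[0,0,0]],[0.085,[0.054,-0.099,0.03],[0,0,0]],[0.085,[0.072,-0.132,0.04],[0,0,0]],[0.085,[0.09,-0.165,0.05],[0,0,0]]]' | sed -n 2,3p
python3 -m handwheel '[[0.085,[0,0,0],[0,0,0]],[0.085,[0,0,0],[0,0,0]],[0.085,[0,0,0],[0,0,0]]]'
python3 - <<'E'
from h import *
d=save("wrist","w1")
V,U=np.mgrid[0:384,0:512]; P=world(d,U,V); m=(d["range_z"]>0)&(abs(P[...,2]-.062)<.004)&(abs(P[...,0]-.465)<.03)&(abs(P[...,1]+.1375)<.03)
p=P[m]; print(len(p),p.mean(0),cv2.minEnclosingCircle(p[:,:2].astype(np.float32)))
print(get_obs()['orientation'])
E
```

```text
tcp_pos: [0.3664, -0.3107, 0.3544]
orientation: [180.0, -0.0, -0.0]
tcp_pos: [0.4567, -0.1457, 0.3043]
orientation: [180.0, -0.0, -0.0]
t: 1.65
tcp_pos: [0.4559, -0.1476, 0.3046]
orientation: [180.0, 0.0, 0.0]
ft_force: [-0.6, 0.3, 0.6]
width: 0.085
grasp_force: 0.0
984 [ 0.4638015 -0.1408731  0.0622364] ((0.4629640579223633, -0.14092203974723816), 0.0131120840087533)
[ 1.79949974e+02  2.70113621e-02 -1.14992414e-01]
```

View pics/w1.png

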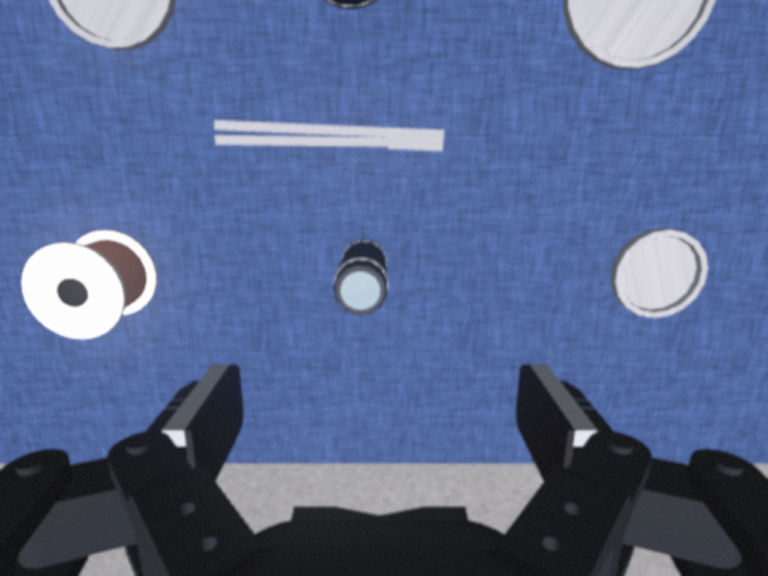

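Wrist picture: lens a glass is at (360,290), dish a at (660,273) and the spool at (72,292). The lens lies about 20 px left of the midline between the fingers, which matches the 8 mm offset measured from depth.

```bash
python3 -m handwheel '[[0.085,[0.008,-0.008,0],[0,0,0]],[0.085,[0.008,-0.008,0.02],[0,0,0]],[0.085,[0.008,-0.008,0.04],[0,0,0]],[0.085,[0.008,-0.008,0.06],[0,0,0]],[0.085,[0.008,-0.008,0.06],[0,0,0]]]' | sed -n 2,2p
python3 -m handwheel '[[0.085,[0,0,0.015],[0,0,0]],[0.085,[0,0,0.03],[0,0,0]],[0.085,[0,0,0.045],[0,0,0]],[0.085,[0,0,0.056],[0,0,0]],[0.085,[0,0,0.056],[0,0,0]]]'
python3 - <<'E'
from h import *
d=dict(np.load('pics/w1.npz'))
hsv=cv2.cvtColor(d["color"],cv2.COLOR_RGB2HSV)
V,U=np.mgrid[0:384,0:512]; P=world(d,U,V)
m=(d["range_z"]>0)&(abs(U-440)<40)&(abs(V-182)<40)&(hsv[...,1]<70)&(hsv[...,2]>60)
p=P[m]; print(len(p),p.mean(0),cv2.minEnclosingCircle(p[:,:2].astype(np.float32)))
E
```

```text
tcp_pos: [0.463, -0.1396, 0.2423]
t: 2.53
tcp_pos: [0.4639, -0.1397, 0.188]
orientation: [-180.0, 0.1, -0.1]
ft_force: [-0.2, -0.1, -0.4]
width: 0.085
grasp_force: 0.0
3001 [ 0.45520893 -0.31628954  0.0039353 ] ((0.45318853855133057, -0.31745535135269165), 0.030659988522529602)
```

```bash
python3 -m handwheel '[[0.06,[0,0,0],[0,0,0]],[0.045,[0,0,0],[0,0,0]],[0.035,[0,0,0],[0,0,0]],[0.03,[0,0,0],[0,0,0]],[0.025,[0,0,0],[0,0,0]]]'
python3 -m handwheel '[[0.015,[0,0,0],[0,0,0]],[0.015,[0,0,0],[0,0,0]],[0.015,[0,0,0],[0,0,0]],[0.015,[0,0,0],[0,0,0]],[0.015,[0,0,0],[0,0,0]]]'
python3 -m handwheel '[[0.015,[0,0,0],[0,0,0]],[0.015,[0,0,0],[0,0,0]],[0.015,[0,0,0],[0,0,0]]]'
```

```text
t: 2.95
tcp_pos: [0.4642, -0.1392, 0.1894]
orientation: [180.0, -0.1, -0.0]
ft_force: [0.9, -0.8, -0.5]
width: 0.026
grasp_force: 2.3
t: 3.37
tcp_pos: [0.4642, -0.1392, 0.1895]
orientation: [180.0, -0.1, -0.0]
ft_force: [-0.8, -0.6, 5.9]
width: 0.0249
grasp_force: 58.5
t: 3.62
tcp_pos: [0.4642, -0.1392, 0.1895]
orientation: [180.0, -0.1, -0.0]
ft_force: [-0.3, -0.4, 5.2]
width: 0.025
grasp_force: 58.5
```

```bash
python3 -m handwheel '[[0.015,[0,0,-0.01],[0,0,0]],[0.015,[0,0,-0.025],[0,0,0]],[0.015,[0,0,-0.04],[0,0,0]],[0.015,[0,0,-0.05],[0,0,0]],[0.015,[0,0,-0.05],[0,0,0]]]' 
python3 -m handwheel '[[0.015,[-0.001,0.012,0],[0,0,0]],[0.015,[-0.002,0.034,0],[0,0,0]],[0.015,[-0.003,0.056,0],[0,0,0]],[0.015,[-0.004,0.078,0],[0,0,0]],[0.015,[-0.005,0.1,0],[0,0,0]]]'|sed -n 2p
python3 -m handwheel '[[0.015,[-0.001,0.022,0],[0,0,0]],[0.015,[-0.002,0.044,0],[0,0,0]],[0.015,[-0.003,0.064,0],[0,0,0]],[0.015,[-0.003,0.0755,0],[0,0,0]],[0.015,[-0.003,0.0755,0],[0,0,0]]]'|sed -n 2p
python3 -m handwheel '[[0.015,[0,0,0.01],[0,0,0]],[0.015,[0,0,0.02],[0,0,0]],[0.015,[0,0,0.03],[0,0,0]],[0.015,[0,0,0.04],[0,0,0]],[0.015,[0,0,0.04],[0,0,0]]]'
```

```text
t: 4.03
tcp_pos: [0.4645, -0.1394, 0.2408]
orientation: [179.9, -0.2, -0.0]
ft_force: [0.0, 0.3, -0.6]
width: 0.0247
grasp_force: 58.8
tcp_pos: [0.4586, -0.24, 0.2382]
tcp_pos: [0.455, -0.3178, 0.2383]
t: 5.28
tcp_pos: [0.4554, -0.313, 0.1959]
orientation: [-179.8, 0.3, 0.1]
ft_force: [-1.0, 0.6, -0.7]
width: 0.0245
grasp_force: 58.9
```

```bash
python3 -m handwheel '[[0.015,[0,0,0.001],[0,0,0]],[0.015,[0,0,0.002],[0,0,0]],[0.015,[0,0,0.002],[0,0,0]],[0.015,[0,0,0.002],[0,0,0]]]'
python3 -m handwheel '[[0.015,[0,0,0.0005],[0,0,0]],[0.015,[0,0,0.001],[0,0,0]],[0.015,[0,0,0.001],[0,0,0]],[0.015,[0,0,0.001],[0,0,0]]]'
python3 - <<'E'
from h import *
d=save("scene","s1")
c=d["color"][130:210,80:190,::-1]; cv2.imwrite('pics/s1c.png',cv2.resize(c,None,fx=6,fy=6,interpolation=cv2.INTER_CUBIC))
E
```

```text
t: 5.62
tcp_pos: [0.4561, -0.3148, 0.1971]
orientation: [180.0, -0.0, -0.0]
ft_force: [0.0, -0.2, -1.2]
width: 0.0247
grasp_force: 58.9
t: 5.95
tcp_pos: [0.4559, -0.3147, 0.1958]
orientation: [180.0, -0.0, -0.0]
ft_force: [-0.4, -0.5, -0.7]
width: 0.0244
grasp_force: 58.9
```

View pics/s1c.png

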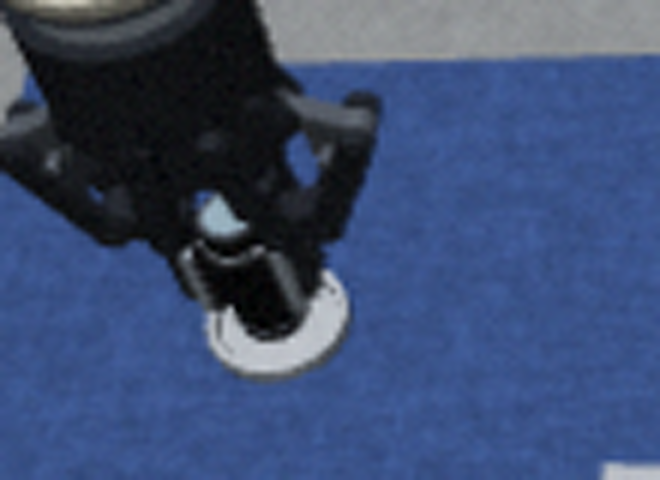

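The crop shows lens a inside dish a, about centred near (270,320) and still a few mm up. I'll lower it to contact.

```bash
python3 -m handwheel '[[0.015,[0,0,0.0007],[0,0,0]],[0.015,[0,0,0.0015],[0,0,0]],[0.015,[0,0,0.0022],[0,0,0]],[0.015,[0,0,0.0022],[0,0,0]],[0.015,[0,0,0.0022],[0,0,0]]]'
python3 -m handwheel '[[0.015,[0,0,0.0003],[0,0,0]],[0.015,[0,0,0.0006],[0,0,0]],[0.015,[0,0,0.0006],[0,0,0]],[0.015,[0,0,0.0006],[0,0,0]]]'
```

```text
t: 6.42
tcp_pos: [0.4559, -0.3147, 0.1934]
orientation: [-180.0, 0.0, -0.0]
ft_force: [-0.5, 0.1, -0.4]
width: 0.0246
grasp_force: 58.9
t: 6.75
tcp_pos: [0.4559, -0.3147, 0.1929]
orientation: [-180.0, 0.0, -0.0]
ft_force: [0.4, 0.7, -0.5]
width: 0.0249
grasp_force: 58.9
```

```bash
python3 -m handwheel '[[0.015,[0,0,0.0003],[0,0,0]],[0.015,[0,0,0.0005],[0,0,0]],[0.015,[0,0,0.0005],[0,0,0]]]'|sed -n '2p;4p'
python3 -m handwheel '[[0.015,[0,0,0.0003],[0,0,0]],[0.015,[0,0,0.0005],[0,0,0]],[0.015,[0,0,0.0005],[0,0,0]]]'|sed -n '2p;4p'
```

```text
tcp_pos: [0.456, -0.3147, 0.1926]
ft_force: [0.1, -0.2, 1.7]
tcp_pos: [0.456, -0.3147, 0.1926]
ft_force: [-0.9, 0.7, 4.6]
```

Contact with the dish floor. I'll release and go up.

```bash
python3 -m handwheel '[[0.027,[0,0,0],[0,0,0]],[0.03,[0,0,0],[0,0,0]],[0.035,[0,0,0],[0,0,0]],[0.045,[0,0,0],[0,0,0]],[0.06,[0,0,0],[0,0,0]]]'
python3 -m handwheel '[[0.06,[0,0,-0.02],[0,0,0]],[0.06,[0,0,-0.05],[0,0,0]],[0.06,[0,0,-0.08],[0,0,0]],[0.07,[0,0,-0.11],[0,0,0]],[0.085,[0,0,-0.11],[0,0,0]]]'
python3 -m handwheel '[[0.085,[0.0,-0.04,0],[0,0,0]],[0.085,[0.0,-0.08,0],[0,0,0]],[0.085,[0,-0.12,0],[0,0,0]],[0.085,[0,-0.16,0],[0,0,0]],[0.085,[0,-0.2,0],[0,0,0]]]'|sed -n 2p
python3 -m handwheel '[[0.085,[0.0,-0.04,0],[0,0,0]],[0.085,[0.0,-0.08,0],[0,0,0]],[0.085,[0,-0.12,0],[0,0,0]],[0.085,[0,-0.16,0],[0,0,0]],[0.085,[0,-0.2,0],[0,0,0]]]'|sed -n 2p
python3 -m handwheel '[[0.085,[0,-0.035,0],[0,0,0]],[0.085,[0,-0.07,0],[0,0,0]],[0.085,[0,-0.07,0],[0,0,0]],[0.085,[0,-0.07,0],[0,0,0]]]'
cat > top.py <<'E'
import sys
from h import *
x,y,h=map(float,sys.argv[1:4]); n=sys.argv[4] if len(sys.argv)>4 else "wrist"
d=snapshot(n)
V,U=np.mgrid[0:384,0:512]; P=world(d,U,V); m=(d["range_z"]>0)&(abs(P[...,2]-h)<.004)&(np.hypot(P[...,0]-x,P[...,1]-y)<.045)
p=P[m]; print(len(p),p.mean(0).round(4),cv2.minEnclosingCircle(p[:,:2].astype(np.float32)))
o=get_obs(); print(o['tcp_pos'],o['orientation'])
E
python3 top.py 0.4517 0.158 0.056; python3 top.py 0.456 -0.314 0.065 scene
```

```text
t: 7.67
tcp_pos: [0.4559, -0.3147, 0.1917]
orientation: [-180.0, 0.0, -0.0]
ft_force: [0.2, -0.1, -1.2]
width: 0.0558
grasp_force: 0.0
t: 8.08
tcp_pos: [0.4575, -0.3158, 0.3076]
orientation: [179.6, -0.6, -0.0]
ft_force: [0.4, -1.4, -0.5]
width: 0.0803
grasp_force: 0.0
tcp_pos: [0.4556, -0.113, 0.3017]
tcp_pos: [0.4556, 0.0872, 0.3017]
t: 9.25
tcp_pos: [0.4555, 0.1579, 0.3016]
orientation: [-180.0, 0.0, 0.3]
ft_force: [-0.6, -0.7, -0.0]
width: 0.0848
grasp_force: 0.0
1867 [0.4512 0.1557 0.0563] ((0.45014506578445435, 0.1557278335094452), 0.018542299047112465)
[0.4557343  0.15569284 0.30153816] [1.79963594e+02 4.28671407e-02 9.75584162e-02]
91 [ 0.4569 -0.3131  0.0645] ((0.4556313455104828, -0.31360575556755066), 0.013608014211058617)
[0.45591678 0.15436243 0.30161779] [ 1.79929451e+02  4.28609303e-02 -6.64752574e-02]
```

Lens a stands in its dish: top at 64.5 mm (65 expected), centred. Next is lens b.

```bash
python3 -m handwheel '[[0.085,[-0.0045,-0.0015,0],[0,0,0]],[0.085,[-0.0045,-0.0015,0.02],[0,0,0]],[0.085,[-0.0045,-0.0015,0.04],[0,0,0]],[0.085,[-0.0045,-0.0015,0.057],[0,0,0]],[0.085,[-0.0045,-0.0015,0.057],[0,0,0]]]' | sed -n 2,2p
python3 -m handwheel '[[0.085,[0,0,0.015],[0,0,0]],[0.085,[0,0,0.03],[0,0,0]],[0.085,[0,0,0.045],[0,0,0]],[0.085,[0,0,0.0555],[0,0,0]],[0.085,[0,0,0.0555],[0,0,0]]]'
python3 -m handwheel '[[0.065,[0,0,0],[0,0,0]],[0.055,[0,0,0],[0,0,0]],[0.045,[0,0,0],[0,0,0]],[0.04,[0,0,0],[0,0,0]],[0.036,[0,0,0],[0,0,0]]]'|sed -n 5,6p
python3 -m handwheel '[[0.025,[0,0,0],[0,0,0]],[0.025,[0,0,0],[0,0,0]],[0.025,[0,0,0],[0,0,0]],[0.025,[0,0,0],[0,0,0]],[0.025,[0,0,0],[0,0,0]]]'
```

```text
tcp_pos: [0.4504, 0.1548, 0.2426]
t: 10.18
tcp_pos: [0.4513, 0.1556, 0.1886]
orientation: [179.9, 0.1, -0.1]
ft_force: [0.3, -0.6, 0.5]
width: 0.085
grasp_force: 0.0
width: 0.0365
grasp_force: 22.8
t: 11.02
tcp_pos: [0.4518, 0.1569, 0.1904]
orientation: [-180.0, -0.1, -0.0]
ft_force: [-0.8, 0.1, 6.5]
width: 0.0358
grasp_force: 59.2
```

```bash
python3 -m handwheel '[[0.025,[0,0,-0.01],[0,0,0]],[0.025,[0,0,-0.03],[0,0,0]],[0.025,[0,0,-0.05],[0,0,0]],[0.025,[0,0,-0.07],[0,0,0]],[0.025,[0,0,-0.08],[0,0,0]]]' |sed -n '2,3p;5,6p'
python3 -m handwheel '[[0.025,[0.008,0.008,0],[0,0,0]],[0.025,[0.023,0.025,0],[0,0,0]],[0.025,[0.038,0.042,0],[0,0,0]],[0.025,[0.053,0.059,0],[0,0,0]],[0.025,[0.07,0.076,0],[0,0,0]]]'|sed -n 2p
python3 -m handwheel '[[0.025,[0.017,0.018,0],[0,0,0]],[0.025,[0.034,0.036,0],[0,0,0]],[0.025,[0.051,0.054,0],[0,0,0]],[0.025,[0.068,0.072,0],[0,0,0]],[0.025,[0.08,0.086,0],[0,0,0]]]'|sed -n 2p
python3 -m handwheel '[[0.025,[0.008,0.008,0],[0,0,0]],[0.025,[0.008,0.008,0.02],[0,0,0]],[0.025,[0.008,0.008,0.04],[0,0,0]],[0.025,[0.008,0.008,0.06],[0,0,0]],[0.025,[0.008,0.008,0.065],[0,0,0]]]'|sed -n 2p
python3 -m handwheel '[[0.025,[0,0,0.002],[0,0,0]],[0.025,[0,0,0.004],[0,0,0]],[0.025,[0,0,0.006],[0,0,0]],[0.025,[0,0,0.006],[0,0,0]],[0.025,[0,0,0.006],[0,0,0]]]'
```

```text
tcp_pos: [0.4518, 0.1569, 0.272]
orientation: [-179.9, -0.2, -0.0]
width: 0.036
grasp_force: 59.9
tcp_pos: [0.5219, 0.079, 0.2689]
tcp_pos: [0.6027, -0.0085, 0.2686]
tcp_pos: [0.6078, -0.0133, 0.2008]
t: 13.1
tcp_pos: [0.6098, -0.0131, 0.1993]
orientation: [-180.0, -0.1, -0.0]
ft_force: [0.4, -0.2, -1.2]
width: 0.0358
grasp_force: 60.0
```

```bash
python3 -m handwheel '[[0.025,[0,0,0.0015],[0,0,0]],[0.025,[0,0,0.003],[0,0,0]],[0.025,[0,0,0.0045],[0,0,0]],[0.025,[0,0,0.005],[0,0,0]],[0.025,[0,0,0.005],[0,0,0]]]'|sed -n '2p;4p'
python3 -m handwheel '[[0.025,[0,0,0.0003],[0,0,0]],[0.025,[0,0,0.0006],[0,0,0]],[0.025,[0,0,0.0006],[0,0,0]],[0.025,[0,0,0.0006],[0,0,0]]]'|sed -n '2p;4p'
python3 -m handwheel '[[0.025,[0,0,0.0003],[0,0,0]],[0.025,[0,0,0.0006],[0,0,0]],[0.025,[0,0,0.0006],[0,0,0]],[0.025,[0,0,0.0006],[0,0,0]]]'|sed -n '2p;4p'
```

```text
tcp_pos: [0.6095, -0.0132, 0.1936]
ft_force: [-1.0, 0.2, 0.8]
tcp_pos: [0.6095, -0.0132, 0.1935]
ft_force: [-1.8, 1.1, 5.2]
tcp_pos: [0.6094, -0.0132, 0.1935]
ft_force: [-3.2, 0.1, 8.6]
```

```bash
python3 -m handwheel '[[0.038,[0,0,0],[0,0,0]],[0.041,[0,0,0],[0,0,0]],[0.046,[0,0,0],[0,0,0]],[0.055,[0,0,0],[0,0,0]],[0.065,[0,0,0],[0,0,0]]]'
python3 -m handwheel '[[0.065,[0,0,-0.02],[0,0,0]],[0.065,[0,0,-0.05],[0,0,0]],[0.065,[0,0,-0.08],[0,0,0]],[0.075,[0,0,-0.11],[0,0,0]],[0.085,[0,0,-0.11],[0,0,0]]]'|sed -n 2p
python3 -m handwheel '[[0.085,[0.004,0.04,0],[0,0,0]],[0.085,[0.008,0.08,0],[0,0,0]],[0.085,[0.011,0.118,0],[0,0,0]],[0.085,[0.011,0.118,0],[0,0,0]],[0.085,[0.011,0.118,0],[0,0,0]]]'|sed -n 2p
python3 top.py 0.621 -0.1317 0.052; python3 top.py 0.61 -0.012 0.059 scene
```

```text
t: 14.6
tcp_pos: [0.6095, -0.0132, 0.1919]
orientation: [-180.0, 0.0, -0.0]
ft_force: [-0.1, -0.4, -0.7]
width: 0.0641
grasp_force: 0.0
tcp_pos: [0.6116, -0.0133, 0.3086]
tcp_pos: [0.6198, -0.1356, 0.3015]
3094 [ 0.6206 -0.135   0.0523] ((0.6194053292274475, -0.13493523001670837), 0.023946892470121384)
[ 0.62014725 -0.13236196  0.30153433] [-1.79975580e+02  5.25620673e-02 -1.64620586e-01]
234 [ 0.6095 -0.0121  0.059 ] ((0.6088851094245911, -0.013097116723656654), 0.018926050513982773)
[ 0.62041913 -0.13032731  0.30160117] [-1.79900235e+02  4.58090164e-02  2.20927122e-02]
```

Lens b stands in its dish: top at 59.0 mm, centred. Next is lens c.

```bash
python3 -m handwheel '[[0.085,[0,0.002,0],[0,0,0]],[0.085,[0,0.002,0.02],[0,0,0]],[0.085,[0,0.002,0.04],[0,0,0]],[0.085,[0,0.002,0.057],[0,0,0]],[0.085,[0,0.002,0.057],[0,0,0]]]' | sed -n 2,2p
python3 -m handwheel '[[0.085,[0,0,0.015],[0,0,0]],[0.085,[0,0,0.03],[0,0,0]],[0.085,[0,0,0.045],[0,0,0]],[0.085,[0,0,0.0555],[0,0,0]],[0.085,[0,0,0.0555],[0,0,0]]]'
python3 -m handwheel '[[0.075,[0,0,0],[0,0,0]],[0.065,[0,0,0],[0,0,0]],[0.056,[0,0,0],[0,0,0]],[0.05,[0,0,0],[0,0,0]],[0.047,[0,0,0],[0,0,0]]]'|sed -n 5,6p
python3 -m handwheel '[[0.036,[0,0,0],[0,0,0]],[0.036,[0,0,0],[0,0,0]],[0.036,[0,0,0],[0,0,0]],[0.036,[0,0,0],[0,0,0]],[0.036,[0,0,0],[0,0,0]]]'
```

```text
tcp_pos: [0.6192, -0.1309, 0.2415]
t: 16.37
tcp_pos: [0.62, -0.132, 0.1881]
orientation: [-179.9, 0.2, 0.1]
ft_force: [0.5, 0.2, 0.4]
width: 0.0851
grasp_force: 0.0
width: 0.0475
grasp_force: 22.5
t: 17.2
tcp_pos: [0.6209, -0.1332, 0.191]
orientation: [180.0, -0.1, -0.0]
ft_force: [-1.1, 0.2, 5.0]
width: 0.0466
grasp_force: 61.5
```

```bash
python3 -m handwheel '[[0.036,[0,0,-0.01],[0,0,0]],[0.036,[0,0,-0.025],[0,0,0]],[0.036,[0,0,-0.04],[0,0,0]],[0.036,[0,0,-0.05],[0,0,0]],[0.036,[0,0,-0.05],[0,0,0]]]' |sed -n '2,6p'
python3 -m handwheel '[[0.036,[-0.001,0.01,0],[0,0,0]],[0.036,[-0.003,0.028,0],[0,0,0]],[0.036,[-0.005,0.046,0],[0,0,0]],[0.036,[-0.007,0.064,0],[0,0,0]],[0.036,[-0.009,0.082,0],[0,0,0]]]'|sed -n 2p
python3 -m handwheel '[[0.036,[-0.002,0.018,0],[0,0,0]],[0.036,[-0.004,0.036,0],[0,0,0]],[0.036,[-0.0055,0.053,0],[0,0,0]],[0.036,[-0.0065,0.065,0],[0,0,0]],[0.036,[-0.0065,0.065,0],[0,0,0]]]'|sed -n 2p
python3 -m handwheel '[[0.036,[0,0,0.01],[0,0,0]],[0.036,[0,0,0.02],[0,0,0]],[0.036,[0,0,0.03],[0,0,0]],[0.036,[0,0,0.04],[0,0,0]],[0.036,[0,0,0.04],[0,0,0]]]'|sed -n 2p
python3 -m handwheel '[[0.036,[0,0,0.001],[0,0,0]],[0.036,[0,0,0.002],[0,0,0]],[0.036,[0,0,0.002],[0,0,0]],[0.036,[0,0,0.002],[0,0,0]]]'
```

```text
tcp_pos: [0.6212, -0.1335, 0.2422]
orientation: [179.9, -0.3, -0.0]
ft_force: [0.5, 1.1, -1.6]
width: 0.0467
grasp_force: 61.8
tcp_pos: [0.6105, -0.2169, 0.2382]
tcp_pos: [0.603, -0.2851, 0.2385]
tcp_pos: [0.6041, -0.2784, 0.1962]
t: 19.2
tcp_pos: [0.6052, -0.2803, 0.1983]
orientation: [180.0, -0.1, -0.0]
ft_force: [0.2, 1.1, -2.2]
width: 0.0467
grasp_force: 61.9
```

Contact is expected near z = 0.194.

```bash
python3 -m handwheel '[[0.036,[0,0,0.001],[0,0,0]],[0.036,[0,0,0.002],[0,0,0]],[0.036,[0,0,0.003],[0,0,0]],[0.036,[0,0,0.0035],[0,0,0]],[0.036,[0,0,0.0035],[0,0,0]]]'|sed -n '2p;4p'
python3 -m handwheel '[[0.036,[0,0,0.0003],[0,0,0]],[0.036,[0,0,0.0006],[0,0,0]],[0.036,[0,0,0.0006],[0,0,0]],[0.036,[0,0,0.0006],[0,0,0]]]'|sed -n '2p;4p'
python3 -m handwheel '[[0.036,[0,0,0.0003],[0,0,0]],[0.036,[0,0,0.0006],[0,0,0]],[0.036,[0,0,0.0006],[0,0,0]],[0.036,[0,0,0.0006],[0,0,0]]]'|sed -n '2p;4p'
```

```text
tcp_pos: [0.6049, -0.2802, 0.1942]
ft_force: [0.1, -1.0, -0.7]
tcp_pos: [0.605, -0.2802, 0.1941]
ft_force: [-2.2, 0.1, 2.0]
tcp_pos: [0.6049, -0.2802, 0.1941]
ft_force: [-2.4, 1.1, 6.6]
```

```bash
python3 -m handwheel '[[0.049,[0,0,0],[0,0,0]],[0.052,[0,0,0],[0,0,0]],[0.058,[0,0,0],[0,0,0]],[0.068,[0,0,0],[0,0,0]],[0.075,[0,0,0],[0,0,0]]]'
python3 -m handwheel '[[0.075,[0,0,-0.02],[0,0,0]],[0.075,[0,0,-0.05],[0,0,0]],[0.075,[0,0,-0.08],[0,0,0]],[0.08,[0,0,-0.11],[0,0,0]],[0.085,[0,0,-0.11],[0,0,0]]]'|sed -n 2p
python3 -m handwheel '[[0.085,[0,-0.04,0],[0,0,0]],[0.085,[0,-0.08,0],[0,0,0]],[0.085,[0,-0.12,0],[0,0,0]],[0.085,[0,-0.16,0],[0,0,0]],[0.085,[0,-0.2,0],[0,0,0]]]'|sed -n 2p
python3 -m handwheel '[[0.085,[0,-0.04,0],[0,0,0]],[0.085,[0,-0.08,0],[0,0,0]],[0.085,[0,-0.12,0],[0,0,0]],[0.085,[0,-0.16,0],[0,0,0]],[0.085,[0,-0.2,0],[0,0,0]]]'|sed -n 2p
python3 -m handwheel '[[0.085,[0,-0.04,0],[0,0,0]],[0.085,[0,-0.08,0],[0,0,0]],[0.085,[0,-0.12,0],[0,0,0]],[0.085,[0,-0.155,0],[0,0,0]],[0.085,[0,-0.155,0],[0,0,0]]]'|sed -n 2p
python3 -m handwheel '[[0.085,[0,0,0],[0,0,0]],[0.085,[0,0,0],[0,0,0]],[0.085,[0,0,0],[0,0,0]]]'
python3 top.py 0.603 0.276 0.050; python3 top.py 0.605 -0.279 0.055 scene
```

```text
t: 20.7
tcp_pos: [0.605, -0.2802, 0.1928]
orientation: [-180.0, -0.0, -0.0]
ft_force: [-0.7, 0.1, 0.0]
width: 0.0753
grasp_force: 0.0
tcp_pos: [0.607, -0.2811, 0.3103]
tcp_pos: [0.6048, -0.0784, 0.303]
tcp_pos: [0.6048, 0.1217, 0.303]
tcp_pos: [0.602, 0.2862, 0.3027]
t: 22.62
tcp_pos: [0.6057, 0.2725, 0.3029]
orientation: [179.9, -0.0, -0.2]
ft_force: [-0.2, 0.5, -0.1]
width: 0.0851
grasp_force: 0.0
4659 [0.603  0.2738 0.0503] ((0.6013636589050293, 0.2736801207065582), 0.03005610965192318)
[0.60576626 0.2723123  0.30298509] [ 1.79897893e+02 -1.67039555e-02 -2.08194403e-01]
397 [ 0.6057 -0.2783  0.0548] ((0.6042537689208984, -0.27845561504364014), 0.02423679269850254)
[0.60574211 0.27243938 0.30311211] [ 1.79923529e+02 -2.01206052e-02 -2.07733357e-01]
```

Lens c stands in its dish: top at 54.8 mm, centred. Next is lens d.

```bash
python3 -m handwheel '[[0.085,[-0.0025,0,0],[0,0,0]],[0.085,[-0.0025,0,0.02],[0,0,0]],[0.085,[-0.0025,0,0.04],[0,0,0]],[0.085,[-0.0025,0,0.057],[0,0,0]],[0.085,[-0.0025,0,0.057],[0,0,0]]]' | sed -n 2,2p
python3 -m handwheel '[[0.085,[0,0,0.015],[0,0,0]],[0.085,[0,0,0.03],[0,0,0]],[0.085,[0,0,0.045],[0,0,0]],[0.085,[0,0,0.057],[0,0,0]],[0.085,[0,0,0.057],[0,0,0]]]'
python3 -m handwheel '[[0.08,[0,0,0],[0,0,0]],[0.073,[0,0,0],[0,0,0]],[0.066,[0,0,0],[0,0,0]],[0.062,[0,0,0],[0,0,0]],[0.059,[0,0,0],[0,0,0]]]'|sed -n 5,6p
python3 -m handwheel '[[0.048,[0,0,0],[0,0,0]],[0.048,[0,0,0],[0,0,0]],[0.048,[0,0,0],[0,0,0]],[0.048,[0,0,0],[0,0,0]],[0.048,[0,0,0],[0,0,0]]]'
```

```text
tcp_pos: [0.6012, 0.2733, 0.2424]
t: 23.55
tcp_pos: [0.6018, 0.274, 0.1871]
orientation: [179.9, 0.2, -0.0]
ft_force: [-1.1, -1.1, -0.1]
width: 0.0851
grasp_force: 0.0
width: 0.0589
grasp_force: 22.7
t: 24.38
tcp_pos: [0.603, 0.2753, 0.1907]
orientation: [-179.9, -0.1, -0.0]
ft_force: [-1.7, 0.5, 6.1]
width: 0.0585
grasp_force: 64.8
```

```bash
python3 -m handwheel '[[0.048,[0,0,-0.01],[0,0,0]],[0.048,[0,0,-0.025],[0,0,0]],[0.048,[0,0,-0.04],[0,0,0]],[0.048,[0,0,-0.05],[0,0,0]],[0.048,[0,0,-0.05],[0,0,0]]]' |sed -n '2,6p'
python3 -m handwheel '[[0.048,[0.002,0.01,0],[0,0,0]],[0.048,[0.006,0.025,0],[0,0,0]],[0.048,[0.01,0.04,0],[0,0,0]],[0.048,[0.013,0.055,0],[0,0,0]],[0.048,[0.016,0.07,0],[0,0,0]]]'|sed -n 2p
python3 -m handwheel '[[0.048,[0.003,0.015,0],[0,0,0]],[0.048,[0.006,0.03,0],[0,0,0]],[0.048,[0.009,0.042,0],[0,0,0]],[0.048,[0.01,0.0505,0],[0,0,0]],[0.048,[0.01,0.0505,0],[0,0,0]]]'|sed -n 2p
python3 -m handwheel '[[0.048,[0,0,0.01],[0,0,0]],[0.048,[0,0,0.02],[0,0,0]],[0.048,[0,0,0.03],[0,0,0]],[0.048,[0,0,0.04],[0,0,0]],[0.048,[0,0,0.04],[0,0,0]]]'|sed -n 2p
python3 -m handwheel '[[0.048,[0,0,0.001],[0,0,0]],[0.048,[0,0,0.002],[0,0,0]],[0.048,[0,0,0.002],[0,0,0]],[0.048,[0,0,0.002],[0,0,0]]]'
```

```text
tcp_pos: [0.6032, 0.2749, 0.2415]
orientation: [-179.9, -0.2, -0.0]
ft_force: [1.0, 0.1, -2.4]
width: 0.0585
grasp_force: 64.9
tcp_pos: [0.6191, 0.2013, 0.2382]
tcp_pos: [0.6292, 0.1507, 0.2391]
tcp_pos: [0.627, 0.1551, 0.1955]
t: 26.38
tcp_pos: [0.6288, 0.1544, 0.1976]
orientation: [-180.0, -0.1, -0.0]
ft_force: [-0.4, 0.7, -2.4]
width: 0.0585
grasp_force: 65.0
```

```bash
python3 -m handwheel '[[0.048,[0,0,0.001],[0,0,0]],[0.048,[0,0,0.002],[0,0,0]],[0.048,[0,0,0.003],[0,0,0]],[0.048,[0,0,0.003],[0,0,0]],[0.048,[0,0,0.003],[0,0,0]]]'|sed -n '2p;4p'
python3 -m handwheel '[[0.048,[0,0,0.0003],[0,0,0]],[0.048,[0,0,0.0006],[0,0,0]],[0.048,[0,0,0.0006],[0,0,0]],[0.048,[0,0,0.0006],[0,0,0]]]'|sed -n '2p;4p'
python3 -m handwheel '[[0.048,[0,0,0.0003],[0,0,0]],[0.048,[0,0,0.0006],[0,0,0]],[0.048,[0,0,0.0006],[0,0,0]],[0.048,[0,0,0.0006],[0,0,0]]]'|sed -n '2p;4p'
```

```text
tcp_pos: [0.6285, 0.1543, 0.194]
ft_force: [0.4, -0.4, -3.4]
tcp_pos: [0.6286, 0.1543, 0.1938]
ft_force: [0.5, -0.5, 0.5]
tcp_pos: [0.6285, 0.1543, 0.1937]
ft_force: [-2.5, -1.6, 5.6]
```

In contact; I'll release, retreat upward and check everything.

```bash
python3 -m handwheel '[[0.061,[0,0,0],[0,0,0]],[0.065,[0,0,0],[0,0,0]],[0.07,[0,0,0],[0,0,0]],[0.08,[0,0,0],[0,0,0]],[0.085,[0,0,0],[0,0,0]]]'
python3 -m handwheel '[[0.085,[0,0,0],[0,0,0]],[0.085,[0,0,-0.02],[0,0,0]],[0.085,[0,0,-0.05],[0,0,0]],[0.085,[0,0,-0.08],[0,0,0]],[0.085,[0,0,-0.11],[0,0,0]]]'|sed -n 2p
python3 -m handwheel '[[0.085,[-0.02,0,-0.03],[0,0,0]],[0.085,[-0.04,0,-0.06],[0,0,0]],[0.085,[-0.06,0,-0.09],[0,0,0]],[0.085,[-0.06,0,-0.09],[0,0,0]],[0.085,[-0.06,0,-0.09],[0,0,0]]]'
python3 top.py .6288 .1555 .053 scene; python3 top.py .4555 .0122 .040 scene;python3 top.py .438 .3075 .046 scene
python3 -c "from h import *; save('scene','s9')"
```

```text
t: 27.88
tcp_pos: [0.6286, 0.1543, 0.1927]
orientation: [-180.0, -0.0, -0.0]
ft_force: [0.3, -0.4, -0.6]
width: 0.0852
grasp_force: 0.0
tcp_pos: [0.6284, 0.1543, 0.3038]
t: 28.72
tcp_pos: [0.5681, 0.1546, 0.3953]
orientation: [-179.9, -0.3, 0.0]
ft_force: [0.8, 0.2, -0.1]
width: 0.0845
grasp_force: 0.0
634 [0.6289 0.1545 0.0534] ((0.6273866891860962, 0.1551881730556488), 0.030579939484596252)
[0.56836587 0.15426408 0.39342548] [-1.79980310e+02 -8.54566856e-02  3.79533666e-03]
346 [0.4562 0.0128 0.0394] ((0.4552277624607086, 0.013085137121379375), 0.02706364542245865)
[0.56851692 0.15407616 0.39220078] [ 1.79973988e+02  4.12960001e-02 -1.77098501e-02]
184 [0.4382 0.3069 0.0456] ((0.437365859746933, 0.3067235052585602), 0.020114202052354813)
[0.56864985 0.15399005 0.39149026] [ 1.79951507e+02  1.17085993e-01 -3.44896050e-02]
```

View pics/s9.png

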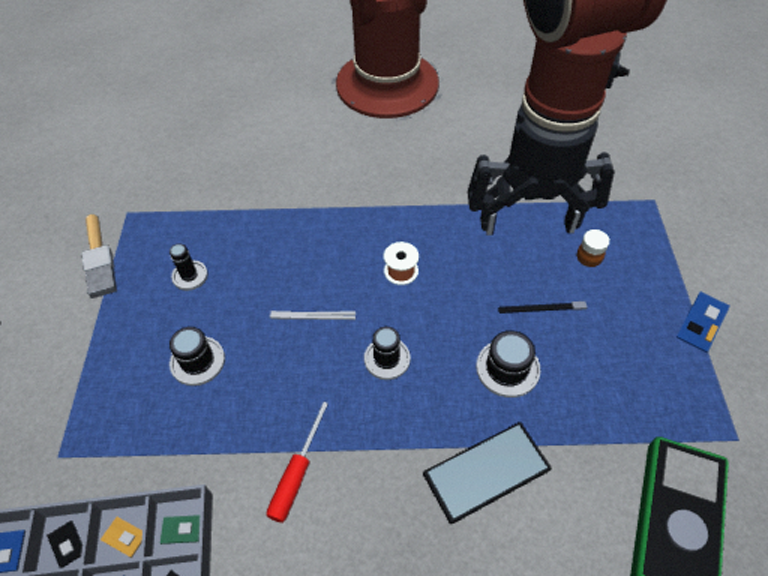

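All four lenses stand glass up in their own dishes: a(185,265), c(193,352), b(386,348), d(511,358). The spool (401,262) and jar (593,247) have not moved, and the gripper is clear.

```bash
python3 -c "from workcell import *; print(sign_off())"
```

```text
the job is handed in; nothing more can be done
None
```

I put all four lenses away, smallest first, each standing glass up and centred in its own dish; the spool and jar weren't moved, and I handed the job in at about 29 s of the 120 s allowed.

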